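# Load the sieve shaker with gravel and clamp its lid down

### The arm

A 6-joint arm with a two-finger parallel gripper is mounted at the origin on the work surface. World frame = base frame: x ahead of the robot, y to its left, z up, the work surface at z = 0. Lengths are in mm, angles in rad, forces in N, time in s.
With the tool pointing down it reaches from about 400 to 925 mm from the base axis. Payload 12.5 kg.
Tool frame: the origin (TCP) lies between the finger pads; the fingertips stand 14 mm ahead of it and the grasp point (between the pads) lies 5 mm behind it; z points along the fingers, y is the line along which they close (so a half turn about z gives the same grasp; the last joint's range is limited). The gripper opens to 95 mm and grips with 3 to 60 N. Pads are 20 mm wide; open, the fingers measure 119 mm over their backs; the gripper's body (75 mm by 180 mm) begins 59 mm behind the grasp point.
Start: joints at [1.222, 0.491, 1.559, -0, 1.092, -0.106], TCP at [150.245, 606.689, 228.661] pointing down, gripper open.
Joint ranges: [-3.1, 3.1], [-0.84, 2.19], [0.05, 2.79], [-1.13, 4.28], [0.06, 2.93], [-2.69, 2.69]. Speed limits (rad/s): [2.22, 2.22, 2.79, 3.14, 3.14, 3.14].

### API

Orientations are given as a unit quaternion [x, y, z, w].
In Python, from workcell import robot, grab_frame, camera_model gives the robot as it stands.
- The arm moves only by the shell command python3 -m inch 'ROWS' [FORCE]. ROWS is JSON, a list of rows, each an object with "grip": the opening, from 0 (shut) to 1 (fully open); "dp": the shift along the world's x, y, z in mm, a list of three; "twist": the turn about the world's z in rad. In form: [{"grip": grip, "dp": [x, y, z], "twist": twist}, ...]. A call has 1 to 10 rows; each row is the pose to reach, as a shift and turn from the pose commanded when the call began; what a row does not reach only later rows make up. A row lasts 1/12 s, in which the tool goes at most 41.7 mm and 7.16 degrees, less where a joint would pass 70% of its speed; a pose out of reach is approached as far as the arm can. A call with a gripper value outside its range is refused whole. The fingers move at their own pace and stop on an object; FORCE is the grip in N (left out, the last holds). Time passes only in rows, so rows that repeat a pose let the fingers close. It gives the time, the measured TCP pose, the force, the opening and the grip force at its end, in the units of the state.
- robot.get_obs(): the state, without advancing time (a new reading comes with each control period).
- grab_frame(name): name is "scene" or "top" or "wrist"; returns (picture, depth): 384x512x3 uint8, blue, green, red; 384x512 float32, mm along the optical axis (not along the pixel's ray), 0 where there is no reading.
- camera_model(name): a dict with "fovy" (degrees; the focal length in pixels is half the picture's height over the tangent of half this angle, whatever the lens; pixels are square), "cx", "cy" (the principal point, pixels), "rvec" (rotation vector, rad) and "tvec" (3), from world to camera coordinates, as OpenCV has them. Camera axes: x right, y down, z forward; pixel columns grow to the right and rows downward; lengths in mm; the calibration is good to about 2 mm. A picture is of the moment at which its call begins: read the wrist's pose just before it. camera_model takes no time and is no camera call; for the wrist camera it gives the pose at the moment of the call.
- robot.hand_in(): hands the job in; it is judged then, once.
The state is a dict: "t": time; "joints": joint angles; "joint_velocities": joint speeds; "joint_efforts": joint torques, N m; "tool_pos": TCP position; "orientation": TCP orientation; "contact_force": force on the tool from outside, world axes, zero at the start; "torque": the same for the moment, N m; "grip_width": opening from 0.0 (shut) to 1.0 (fully open); "finger_force": force on a finger pad.
Only numpy, scipy, OpenCV 4.12 (cv2) and the standard library are available. Lean on these libraries where they do the work, as an engineer would, in place of code of your own. Each camera call takes 0.05 s, during which the arm holds its last target. There are 200 camera calls.

### The job

Take the scoop and shake the eight pieces of filter gravel out of it evenly over the sieve on the shaker, so that they lie in a single layer with some in every quarter of the mesh, then lay the scoop down flat on the counter. Lower the clamping lid gently and level over the two guide rods, with its levers still up, until it rests flat on the sieve's rim, and then press both of its clamp levers down flat. Do not disturb the bottle, the jar, the vial and the meter on the counter.

Things in the scene. Friction and masses are not known exactly. Their poses are not given: they have to be found in the camera images.
- shaker: Small sieve shaker, fixed to the counter: pale housing 220 (x) x 250 (y) x 60 mm, above it one round steel sieve (149 mm across outside, 142 mm inside) on its pan and an upright steel guide rod on each side of it. Origin on the counter under the middle of the sieve, z up; the y axis runs along the line of the two rods (left rod at +y); the control panel faces -x.
- sieve (a point): Middle of the sieve's square-wire mesh (the top of the wires, on which the gravel lies), 118 mm above the counter and 26 mm below the sieve's rim. Axes as the shaker's. The shaker's x and y axes through this point divide the sieve into its four quarters.
- sieve_rim (a point): Centre of the sieve's open top, level with its rim, 144 mm above the counter. Axes as the shaker's. The lid's underside rests on this rim.
- rod_left (a point): Tip of the guide rod at the shaker's +y side: 100 mm from the sieve's middle, 199 mm above the counter (55 mm above the rim). Rods are 10 mm thick; the top 12 mm taper to 5 mm.
- rod_right (a point): Tip of the other guide rod, at the shaker's -y side; same sizes.
- lid: Loose aluminium clamping lid, 0.45 to 0.75 kg, flat on the counter: disc 156 mm across, 6 mm thick, with a block (40 x 36 mm, 22 mm high) at each end of its y axis, 236 mm long over all. A 13.5 mm hole runs straight down through each block, 100 mm from the centre. Origin at the centre of the flat underside, z up, y along the line of the holes. It fits either way round (half a turn is the same).
- lid_grip (a point): Middle of the lid's black bridge handle, 44 mm above the lid's underside: a bar 52 mm long along the lid's y axis, 14 mm wide (x), 13 mm high, on two posts with 30 mm free under it; pinch it across x from above. A raised clamp lever stands between handle and block on each side, its tip 40 mm from the lid's centre and 38 to 45 mm above the underside.
- clamp_left (a joint): Turn of the clamp lever at the lid's +y end, rad: 0 raised (34 degrees up), 0.60 flat, clamped; starts at 0 to 0.1 and stays where left; about 6 N lays it down. Hinge along the lid's x, 74 mm from the lid's centre, 17 mm above its underside; the 42 mm lever points inwards to the handle: press it down about 46 mm from the lid's centre. Flat, its top is 21 to 23 mm above the underside.
- clamp_right (a joint): The same for the lever at the lid's -y end: 0 raised, 0.60 flat.
- scoop: Loose steel scoop, 0.15 kg, holding eight pieces of gravel, flat: trough 124 mm long (x), 64 mm wide (58 inside), floor 3 mm, back 40 mm high, cheeks sloping to 14 mm at the mouth, open at -x, level black handle at +x. Origin under the trough's centre, z up. Gravel friction about 0.6 (+-15 percent): it all slides out at once when tipped 27 to 35 degrees; tipped 15 to 20 and shaken 15 mm to and fro, it creeps out row by row.
- scoop_grip (a point): Good place to hold the scoop's handle: 100 mm from the origin along x, 34 mm above the underside. The handle is a bar 16 mm wide (y), 18 mm high, running along x from 68 to 176 mm; pinch it across y from above.
- scoop_lip (a point): Middle of the trough's floor edge at the open mouth: 62 mm from the origin along -x, 3 mm above the underside.
- stone1: Piece of filter gravel, a grey-brown chunk of about 16 x 15 x 14 mm, 11 g, that starts on the scoop's floor. Origin at its centre.
- stone2: Another such piece of gravel in the scoop.
- stone3: Another such piece of gravel in the scoop.
- stone4: Another such piece of gravel in the scoop.
- stone5: Another such piece of gravel in the scoop.
- stone6: Another such piece of gravel in the scoop.
- stone7: Another such piece of gravel in the scoop.
- stone8: Another such piece of gravel in the scoop.
- reagent_bottle: Bystander: clear reagent bottle, 32 mm across, 62 mm tall, on the counter. Origin under its middle.
- capped_vial: Bystander: glass vial with a black cap, 27 mm across, 56 mm tall. Origin under its middle.
- pen_meter: Bystander: white pocket meter lying flat, 150 x 35 x 21 mm. Origin under its middle.
- sample_jar: Bystander: clear screw-top jar, 54 mm across, 75 mm tall. Origin under its middle.

How it is judged:
By the outcome, as a careful person would: the job done as asked, in the order asked, and still so for the second after the job is handed in, with the robot touching nothing.
It also fails if it takes over 72 s, if anything falls off the work surface, if the arm or the gripper's body presses on something with over 40 N, if the wrist force passes 120 N, or if a joint passes its speed limit or range.

## Working session

There is one attempt and no reset: what is moved stays moved. The work goes in short steps, Python scripts to look and compute and a shell command to move; the robot and the scene stay as the last step left them, time stands still between calls to the robot, and variables do not carry over. Pictures are saved under pics/ and viewed, at most 10 in all, crops included, and the job is handed in when it is done.

```bash
ls; mkdir -p pics; cat > h.py <<'E'
import numpy as np, cv2
from workcell import robot, grab_frame, camera_model
def cam(n):
    m=camera_model(n); f=192/np.tan(np.radians(m['fovy'])/2)
    R=cv2.Rodrigues(np.array(m['rvec'],float))[0]; t=np.array(m['tvec'],float).ravel()
    return f,m['cx'],m['cy'],R,t
def ray(c,u,v,z):
    f,cx,cy,R,t=c; d=R.T@np.array([(u-cx)/f,(v-cy)/f,1]); o=-R.T@t
    return o+d*(z-o[2])/d[2]
def proj(c,p):
    f,cx,cy,R,t=c; q=R@np.array(p,float)+t; return f*q[0]/q[2]+cx, f*q[1]/q[2]+cy
def cloud(c,D):
    f,cx,cy,R,t=c; v,u=np.mgrid[:384,:512]
    P=np.stack([(u-cx)/f*D,(v-cy)/f*D,D],-1); W=(P-t)@R; W[D<=0]=np.nan; return W
def snap(n,tag):
    c=cam(n); im,D=grab_frame(n); cv2.imwrite(f'pics/{tag}.png',im); np.savez(f'pics/{tag}.npz',D=D,im=im,R=c[3],t=c[4],k=np.array(c[:3])); return c,im,D
def load(tag):
    z=np.load(f'pics/{tag}.npz'); return (*z['k'],z['R'],z['t']),z['im'],z['D']
E
python3 - <<'E'
from h import *
a=snap('top','top1')[1]; b=snap('scene','scene1')[1]
print(camera_model('top'),camera_model('scene'))
cv2.imwrite('pics/both.png',cv2.resize(np.vstack([a,b]),(800,1200))[:600]); 
E
```

```text
pics
{'fovy': 44.60552412676329, 'cx': 254.09738558752557, 'cy': 196.9485986813162, 'rvec': array([ 2.20305722, -2.13705731,  0.10175917]), 'tvec': array([ -25.34797539,  577.77144009, 1384.12437095])} {'fovy': 50.134655598183215, 'cx': 257.8102105487148, 'cy': 189.21853055228232, 'rvec': array([ 1.9785901 ,  1.30288283, -0.5720673 ]), 'tvec': array([-218.23040345, -234.19060835, 1516.81546952])}
```

View pics/top1.png

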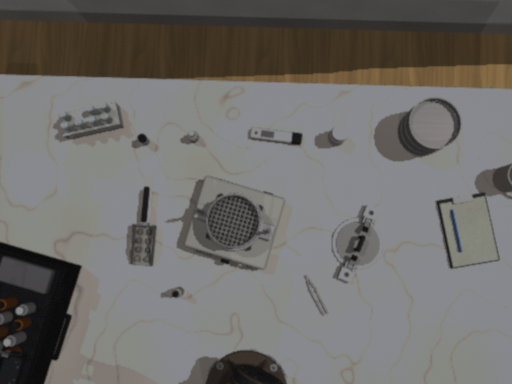

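View pics/scene1.png

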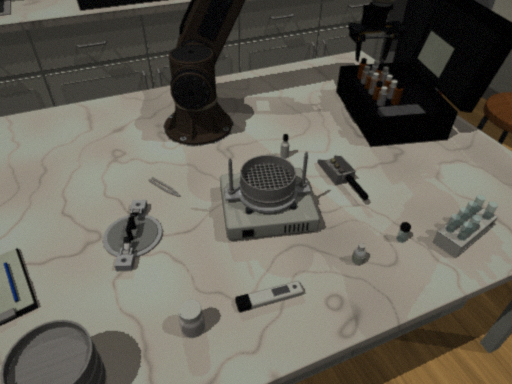

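```bash
python3 - <<'E'
from h import *
c,im,D=load('top1')
for n,u,v,z in [('sieve',233,221,144),('scoop trough',143,245,20),('handle tip',147,188,34),('handle base',144,222,34),('lid',357,243,44),('lidA',371,212,25),('lidB',344,276,25),('rodL',198,212,199),('rodR',266,235,199),('bottle?',177,293,30),('vial',142,140,50),('meter',275,137,20),('jar',337,137,70),('flask',191,138,20),('sp',316,295,0)]:
    print(n,ray(c,u,v,z).round())
W=cloud(c,D); 
print(np.unique((D[180:270,180:290]).round(-1),return_counts=True))
o=robot.get_obs(); print(o['tool_pos'],o['orientation'],o['contact_force'],o['t'])
print(cv2.Rodrigues(cam('wrist')[3])[0].ravel(), -cam('wrist')[3].T@cam('wrist')[4],camera_model('wrist')['fovy'])
E
```

```text
sieve [499.  48. 144.]
scoop trough [424. 322.  20.]
handle tip [595. 315.  34.]
handle base [493. 319.  34.]
lid [ 449. -316.   44.]
lidA [ 544. -361.   25.]
lidB [ 351. -282.   25.]
rodL [517. 138. 199.]
rodR [462. -43. 199.]
bottle? [286. 211.  30.]
vial [738. 334.  50.]
meter [766. -66.  20.]
jar [ 760. -248.   70.]
flask [755. 192.  20.]
sp [ 290. -203.    0.]
(array([   0., 1230., 1240., 1250., 1260., 1270., 1280., 1290., 1300.,
       1310., 1320., 1330., 1340., 1350., 1360., 1370., 1380., 1390.,
       1400., 1410., 1420., 1430., 1440., 1450.], dtype=float32), array([  36,    4,   13,    8,    1,    2,   46,  123,   73,  374, 1109,
        602,  117,  408,  761, 1231, 1210,  248,    6,   22, 1226,  869,
       1071,  340]))
[150.1621046  606.48863483 228.13511639] [ 1.21110388e-01  9.92638927e-01 -4.74644087e-04 -1.00780228e-04] [ 0.19923139 -0.01038681 -0.68186103] 0.1
[-2.29485415 -1.79541584 -0.24893116] [ 74.93061118 625.08605248 384.63926387] 60.57111702784176
```

```bash
python3 -m inch '[{"grip":1,"dp":[30,-24,0],"twist":0},{"grip":1,"dp":[62,-48,0],"twist":0},{"grip":1,"dp":[94,-72,0],"twist":0.1},{"grip":1,"dp":[126,-96,0],"twist":0.2},{"grip":1,"dp":[158,-120,0],"twist":0.2},{"grip":1,"dp":[190,-145,-10],"twist":0.2},{"grip":1,"dp":[222,-170,-20],"twist":0.2},{"grip":1,"dp":[254,-195,-30],"twist":0.2},{"grip":1,"dp":[286,-220,-40],"twist":0.2},{"grip":1,"dp":[318,-245,-50],"twist":0.2}]' && python3 -m inch '[{"grip":0.7,"dp":[28,-22,-10],"twist":0},{"grip":0.7,"dp":[56,-44,-20],"twist":0},{"grip":0.6,"dp":[56,-44,-20],"twist":0},{"grip":0.6,"dp":[56,-44,-20],"twist":0}]'
python3 - <<'E'
from h import *
o=robot.get_obs();print(o['tool_pos'],o['t']);snap('wrist','w1')
E
```

```text
t: 0.93
tool_pos: [468.9, 360.6, 178.2]
orientation: [0.021, 1.0, -0.0, -0.0]
contact_force: [0.5, 0.2, -0.7]
grip_width: 0.998
finger_force: 0.0
t: 1.27
tool_pos: [524.5, 316.7, 157.7]
orientation: [0.023, 1.0, -0.0, -0.001]
contact_force: [-0.5, -0.5, -0.2]
grip_width: 0.773
finger_force: 0.0
[524.47819939 316.66284895 157.68366393] 1.2667
```

View pics/w1.png

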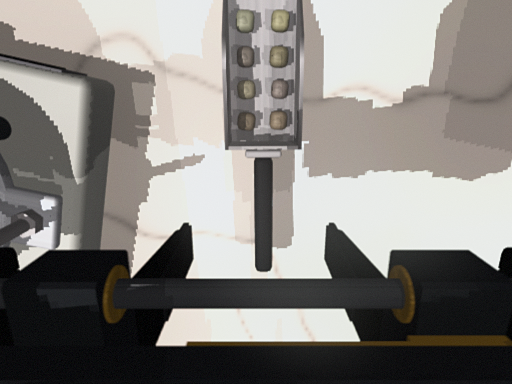

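The picture shows the scoop: handle columns 255–272, rows 157–270; the trough above it holds the stones in 2 × 4 rows.

```bash
python3 - <<'E'
from h import *
c,im,D=load('w1')
for n,u,v,z in [('base',263.5,158,43),('tip',263,271,43),('backL',227,148,40),('backR',301,148,40),('s1',246,119,10),('s2',278,119,10)]: print(n,ray(c,u,v,z).round(1))
E
```

```text
base [493.7 322.4  43. ]
tip [598.3 317.5  43. ]
backL [484.4 292.3  40. ]
backR [487.2 354.   40. ]
s1 [463.1 308.3  10. ]
s2 [464.4 337.2  10. ]
```

```bash
python3 -m inch '[{"grip":0.6,"dp":[-1,4,-35],"twist":0},{"grip":0.6,"dp":[-1,4,-70],"twist":0},{"grip":0.6,"dp":[-1,4,-105],"twist":0},{"grip":0.5,"dp":[-1,4,-128],"twist":0},{"grip":0.4,"dp":[-1,4,-128],"twist":0},{"grip":0,"dp":[-1,4,-128],"twist":0},{"grip":0,"dp":[-1,4,-128],"twist":0},{"grip":0,"dp":[-1,4,-128],"twist":0},{"grip":0,"dp":[-1,4,-128],"twist":0},{"grip":0,"dp":[-1,4,-128],"twist":0}]' 5 && python3 -m inch '[{"grip":0,"dp":[0,0,0],"twist":0},{"grip":0,"dp":[0,0,0],"twist":0},{"grip":0,"dp":[-1,0,8],"twist":0},{"grip":0,"dp":[-4,0,16],"twist":0},{"grip":0,"dp":[-7,0,24],"twist":0},{"grip":0,"dp":[-11,0,32],"twist":0},{"grip":0,"dp":[-15,0,40],"twist":0},{"grip":0,"dp":[-18,0,47],"twist":0},{"grip":0,"dp":[-18,0,47],"twist":0}]' 5
python3 - <<'E'
from h import *
o=robot.get_obs();print(o['tool_pos'],o['t']);c,im,D=snap('wrist','w2');W=cloud(c,D)
for v in range(150,300,12): print(v,W[v,263].round(1))
E
```

```text
t: 2.15
tool_pos: [523.1, 322.4, 32.2]
orientation: [0.021, 1.0, 0.0, 0.001]
contact_force: [0.8, -1.2, 3.1]
grip_width: 0.17
finger_force: 5.0
t: 2.9
tool_pos: [504.2, 322.4, 79.5]
orientation: [0.021, 1.0, 0.0, 0.001]
contact_force: [0.0, -0.1, -1.3]
grip_width: 0.166
finger_force: 5.0
[504.23354398 322.43838961  79.52621057] 2.9
150 [456.8 327.4  33.4]
162 [464.2 327.1  34.1]
174 [470.9 326.8  38.3]
186 [467.8 326.3  78.9]
198 [473.3 326.1  81.1]
210 [479.2 325.8  82.3]
222 [484.9 325.6  83.9]
234 [490.2 325.3  86.4]
246 [496.  325.1  87.6]
258 [501.6 324.8  89.4]
270 [507.1 324.6  91.2]
282 [473.1 324.9 158.7]
294 [474.8 324.8 161.7]
```

View pics/w2.png

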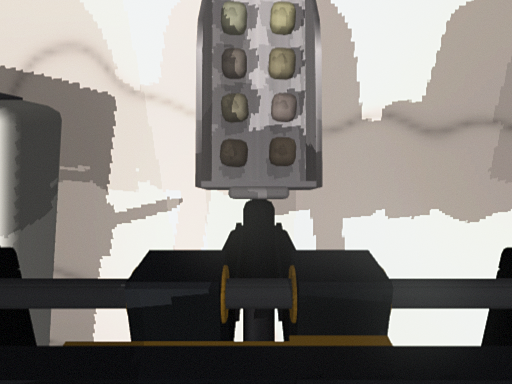

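```bash
python3 -m inch '[{"grip":0,"dp":[0,0,0],"twist":0},{"grip":0,"dp":[0,0,5],"twist":0},{"grip":0,"dp":[2,0,15],"twist":0},{"grip":0,"dp":[6,0,30],"twist":0},{"grip":0,"dp":[12,0,50],"twist":0},{"grip":0,"dp":[20,0,72],"twist":0},{"grip":0,"dp":[28,0,94],"twist":0},{"grip":0,"dp":[36,0,116],"twist":0},{"grip":0,"dp":[44,0,138],"twist":0},{"grip":0,"dp":[52,0,160],"twist":0}]' 60 && python3 -m inch '[{"grip":0,"dp":[8,0,22],"twist":0},{"grip":0,"dp":[16,-4,40],"twist":-0.02},{"grip":0,"dp":[24,-12,54],"twist":-0.05},{"grip":0,"dp":[32,-24,64],"twist":-0.08},{"grip":0,"dp":[40,-40,69],"twist":-0.12},{"grip":0,"dp":[48,-58,70],"twist":-0.16},{"grip":0,"dp":[56,-78,70],"twist":-0.2},{"grip":0,"dp":[64,-98,70],"twist":-0.23},{"grip":0,"dp":[72,-118,70],"twist":-0.25},{"grip":0,"dp":[80,-138,70],"twist":-0.25}]' && python3 -m inch '[{"grip":0,"dp":[8,-20,0],"twist":0},{"grip":0,"dp":[16,-40,0],"twist":0},{"grip":0,"dp":[24,-60,0],"twist":0},{"grip":0,"dp":[32,-80,0],"twist":0},{"grip":0,"dp":[40,-100,0],"twist":0},{"grip":0,"dp":[46,-118,0],"twist":0},{"grip":0,"dp":[50,-134,0],"twist":0},{"grip":0,"dp":[52,-148,0],"twist":0},{"grip":0,"dp":[52,-158,0],"twist":0},{"grip":0,"dp":[52,-164,0],"twist":0}]'
python3 - <<'E'
from h import *
o=robot.get_obs();print(o['tool_pos'],o['t']);c,im,D=snap('wrist','w3');W=cloud(c,D)
for v in range(186,276,20): print(v,W[v,263].round(1))
E
```

```text
t: 3.78
tool_pos: [556.9, 321.9, 239.4]
orientation: [0.021, 1.0, -0.0, -0.0]
contact_force: [0.1, 0.9, -2.3]
grip_width: 0.162
finger_force: 60.0
t: 4.62
tool_pos: [636.8, 182.4, 307.7]
orientation: [0.147, 0.989, -0.0, -0.0]
contact_force: [0.2, 0.8, -3.3]
grip_width: 0.165
finger_force: 60.0
t: 5.45
tool_pos: [688.4, 18.8, 307.7]
orientation: [0.146, 0.989, -0.0, -0.0]
contact_force: [-0.9, 0.6, -2.8]
grip_width: 0.164
finger_force: 60.0
[688.44223683  18.79211738 307.73025105] 5.45
186 [654.1  31.4 307.1]
206 [663.3  28.7 309.5]
226 [672.   26.  313.4]
246 [681.3  23.2 315.4]
266 [690.1  20.5 318.7]
```

View pics/w3.png

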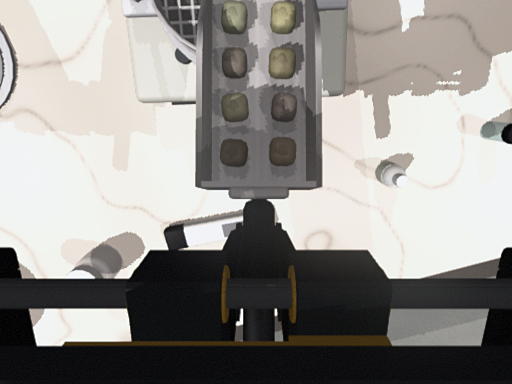

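The view shows the scoop still at 17° with all eight stones in place (columns 235/283, rows 17–152). Descending, then a trial shake.

```bash
python3 -m inch '[{"grip":0,"dp":[-2,0,-8],"twist":0},{"grip":0,"dp":[-5,-1,-24],"twist":0},{"grip":0,"dp":[-8,-2,-44],"twist":0},{"grip":0,"dp":[-9,-2.5,-62],"twist":0},{"grip":0,"dp":[-9,-2.5,-74],"twist":0},{"grip":0,"dp":[-9,-2.5,-80],"twist":0},{"grip":0,"dp":[-9,-2.5,-80],"twist":0}]' && python3 -m inch '[{"grip":0,"dp":[14.4,-4.3,0],"twist":0},{"grip":0,"dp":[0,0,0],"twist":0},{"grip":0,"dp":[14.4,-4.3,0],"twist":0},{"grip":0,"dp":[0,0,0],"twist":0},{"grip":0,"dp":[0,0,0],"twist":0}]'
cat > look.py <<'E'
import sys; from h import *
t=sys.argv[1]
c,im,D=snap('scene','s'+t); w=snap('wrist','w'+t)[1]; p=snap('top','t'+t)[1]
C=cv2.resize(im[120:260,200:340],(400,400),interpolation=2); P=cv2.resize(p[170:270,185:285],(400,400),interpolation=2)
cv2.imwrite(f'pics/m{t}.png',np.hstack([C,P])); cv2.imwrite(f'pics/q{t}.png',cv2.resize(w,(0,0),fx=.5,fy=.5))
cv2.imwrite(f'pics/a{t}.png',np.vstack([np.hstack([C,P]),cv2.copyMakeBorder(cv2.resize(w[:200],(512,200)),0,0,0,288,cv2.BORDER_CONSTANT)]))
E
python3 look.py 4
```

```text
t: 6.08
tool_pos: [679.3, 18.3, 226.5]
orientation: [0.146, 0.989, 0.0, -0.001]
contact_force: [1.5, -0.4, -1.8]
grip_width: 0.161
finger_force: 60.0
t: 6.5
tool_pos: [679.0, 18.3, 228.8]
orientation: [0.146, 0.989, 0.0, 0.0]
contact_force: [-0.3, -0.2, -2.8]
grip_width: 0.163
finger_force: 60.0
```

View pics/a4.png

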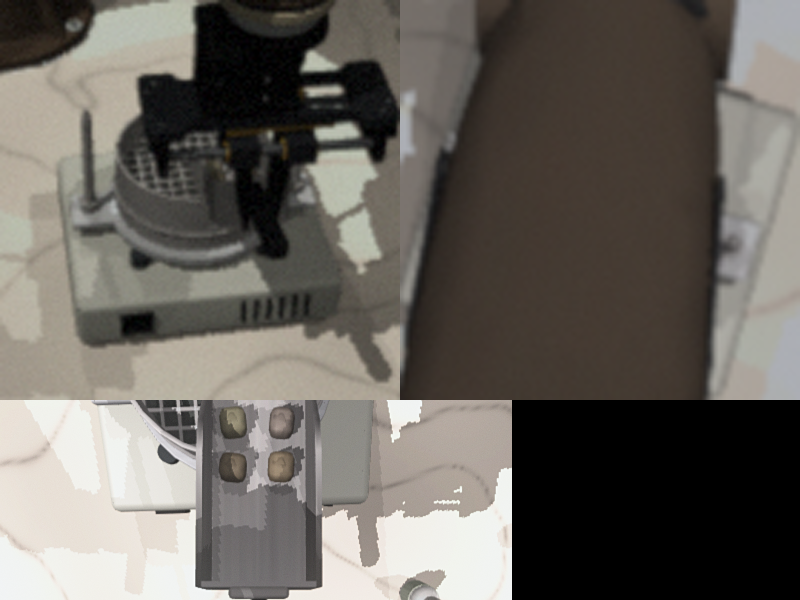

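The wrist strip shows only two rows left, four stones out already (creep ≈ 25 mm per cycle). I'll move aside to see where they landed.

```bash
python3 -m inch '[{"grip":0,"dp":[0,0,10],"twist":0},{"grip":0,"dp":[-1,1,30],"twist":0},{"grip":0,"dp":[-4,6,55],"twist":0},{"grip":0,"dp":[-9,16,72],"twist":0},{"grip":0,"dp":[-16,30,80],"twist":0},{"grip":0,"dp":[-24,48,82],"twist":0},{"grip":0,"dp":[-33,66,82],"twist":0},{"grip":0,"dp":[-42,84,82],"twist":0},{"grip":0,"dp":[-50,102,82],"twist":0},{"grip":0,"dp":[-57,116,82],"twist":0}]' && python3 -m inch '[{"grip":0,"dp":[-5,9,0],"twist":0},{"grip":0,"dp":[-8,14,0],"twist":0},{"grip":0,"dp":[-9,17,0],"twist":0},{"grip":0,"dp":[-9,17,0],"twist":0}]'
python3 look.py 5
```

```text
t: 7.48
tool_pos: [621.7, 135.4, 310.0]
orientation: [0.146, 0.989, 0.0, -0.0]
contact_force: [0.1, 0.4, -1.9]
grip_width: 0.164
finger_force: 60.0
t: 7.82
tool_pos: [613.7, 150.8, 309.9]
orientation: [0.146, 0.989, 0.0, 0.0]
contact_force: [1.0, 0.3, -1.7]
grip_width: 0.165
finger_force: 60.0
```

View pics/w5.png

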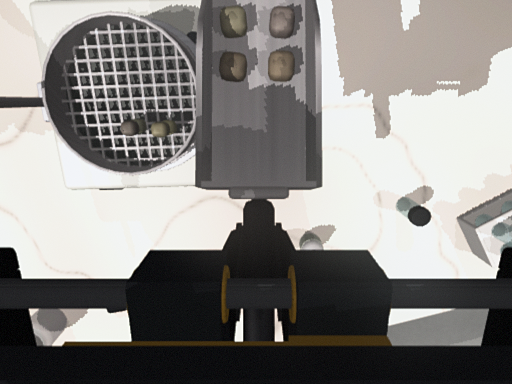

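```bash
python3 - <<'E'
from h import *
c,im,D=load('w5')
C=ray(c,121.5,92,144);print('rim centre',C.round(1),[ray(c,*p,144).round(0) for p in [(43,92),(200,92),(121,10),(121,174)]])
yaw=-0.293;d=np.array([np.cos(yaw),np.sin(yaw)]);n=np.array([-d[1],d[0]])
for p in [(130,128),(160,129),(172,126)]:
    q=ray(c,*p,125)[:2]-C[:2]; print(p,(q@d).round(1),(q@n).round(1))
W=cloud(c,D); m=(W[...,2]>140)&(W[...,2]<148)&(np.hypot(W[...,0]-C[0],W[...,1]-C[1])<82)
P=W[m]; A=np.c_[2*P[:,:2],np.ones(len(P))]; s=np.linalg.lstsq(A,(P[:,:2]**2).sum(1),rcond=None)[0]; print('fit',s[:2],np.sqrt(s[2]+s[0]**2+s[1]**2),len(P))
cv2.imwrite('pics/z5.png',cv2.resize(im[0:190,20:230],(800,724),interpolation=2)[100:700])
E
```

```text
rim centre [495.9  52.  144. ] [array([475., -18., 144.]), array([517., 122., 144.]), array([432.,  79., 144.]), array([568.,  20., 144.])]
(130, 128) 34.8 -2.9
(160, 129) 35.8 27.7
(172, 126) 32.8 40.2
fit [499.23489571  48.63176232] 70.48072162303755 2306
```

View pics/z5.png

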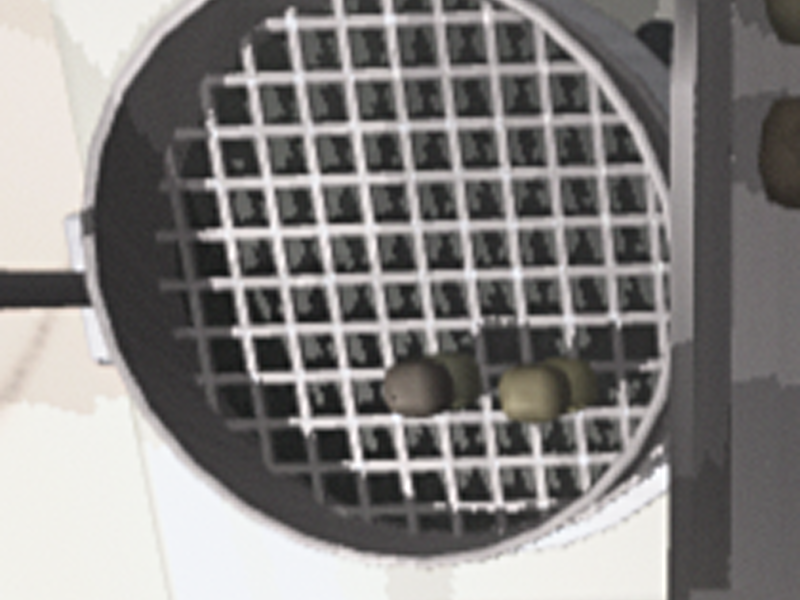

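```bash
python3 - <<'E'
from h import *
c,im,D=load('w5');W=cloud(c,D)
C=np.array([499,49]);yaw=-0.293;d=np.array([np.cos(yaw),np.sin(yaw)]);n=np.array([-d[1],d[0]])
L=(W[...,:2]-C)@np.stack([d,n],1)
np.set_printoptions(linewidth=200)
print(W[119:138:2,118:182:3,2].round(0).astype(int))
print(D[119:138:2,118:182:3].round(0).astype(int))
E
```

```text
[[111 117 110 109 109 132 132 131 125 117 109 110 110 118 108 109 108 117 109 110 110 118]
 [109 119 148 148 148 146 140 134 131 119 109 109 110 144 144 134 132 132 130 119 118 117]
 [118 151 151 151 151 149 144 134 132 125 117 118 150 149 149 148 146 134 133 125 109 110]
 [109 151 150 152 152 151 146 134 133 126 117 147 152 152 152 152 148 134 134 126 108 109]
 [109 151 151 152 152 150 146 135 134 125 117 151 152 152 152 150 150 141 134 128 108 110]
 [108 150 151 151 151 151 147 135 133 125 117 150 151 151 152 151 149 142 134 129 108 110]
 [109 109 151 151 152 151 147 135 132 109 119 148 151 152 151 151 150 142 134 127 109 110]
 [109 111 151 152 151 149 146 110 108 110 117 109 153 152 152 150 149 133 131 118 119 118]
 [118 119 118 146 146 118 117 118 118 119 120 120 150 150 150 150 147 118 118 118 120 109]
 [118 111 119 108 109 110 118 108 110 109 118 109 110 109 118 110 110 109 119 110 110 110]]
[[348 341 349 349 349 327 327 327 333 341 349 348 348 340 350 349 350 341 349 348 348 341]
 [350 340 311 311 311 313 319 325 328 340 349 349 348 315 316 326 328 327 329 340 341 342]
 [341 309 309 309 309 311 316 326 328 335 342 341 310 311 311 312 314 325 326 334 350 349]
 [351 310 310 308 309 309 314 327 327 334 343 313 309 309 309 309 312 326 326 334 351 351]
 [351 310 310 309 309 311 315 326 327 335 343 310 309 309 310 311 311 320 327 333 352 350]
 [352 311 310 310 310 310 314 327 328 336 344 311 310 311 310 311 312 319 328 332 353 351]
 [353 352 311 311 310 312 315 327 330 353 343 314 312 310 311 311 312 320 328 334 352 352]
 [354 351 311 311 312 314 317 353 354 353 345 353 310 311 311 313 314 329 332 344 343 344]
 [345 343 344 317 317 345 345 345 344 343 343 343 313 313 314 313 316 345 345 345 343 354]
 [345 352 345 355 354 353 345 355 354 354 345 354 353 354 345 354 353 355 344 354 354 353]]
```

The crop shows the four stones in two stacks of two (crop px ≈ (430,385) and (550,388)); depth confirms tops at 152 mm over 134 mm. I'll push the top ones off with the scoop's lip, just above the lower stones.

```bash
cat > st.py <<'E'
import sys; from h import *
t=sys.argv[1]; o=robot.get_obs(); T=np.array(o['tool_pos']); q=o['orientation']
c,im,D=snap('wrist','w'+t); W=cloud(c,D)
C=np.array([499.2,48.6]);yaw=-0.293;d=np.array([np.cos(yaw),np.sin(yaw)]);n=np.array([-d[1],d[0]]);B=np.stack([d,n],1)
L=(W[...,:2]-C)@B; tl=(T[:2]-C)@B
print('t',o['t'],'TCP local',tl.round(1),'z',T[2].round(1),'F',np.array(o['contact_force']).round(1),'opening',o['grip_width'])
# stones in scoop: relative to TCP, height above tilted floor
s=L[...,0]-tl[0]; w=L[...,1]-tl[1]; a=np.tan(np.radians(17.4))
h=W[...,2]-(T[2]-79.5+3+ (s+143)*a)
def blobs(m,tag):
    k,lab,stt,ce=cv2.connectedComponentsWithStats(m.astype(np.uint8))
    for i in range(1,k):
        if stt[i,4]>25:
            r=lab==i; print(tag,'local d,n',L[r].mean(0).round(0),'scoop s from lip',(s[r].mean()+143).round(0),'n',w[r].mean().round(0),'px',stt[i,4],'ztop',np.percentile(W[r][:,2],95).round(0),'uv',ce[i].round(0))
blobs((h>8)&(h<22)&(abs(w)<25)&(s<-35)&(s>-150),'scoop')
R=np.hypot(L[...,0],L[...,1])
blobs((W[...,2]>122)&(W[...,2]<160)&(R<64)&~((abs(w)<36)),'sieve')
E
python3 st.py 5b
python3 -m inch '[{"grip":0,"dp":[2,-4,0],"twist":0},{"grip":0,"dp":[7,-13,0],"twist":0},{"grip":0,"dp":[14,-27,0],"twist":0},{"grip":0,"dp":[23,-45,0],"twist":0},{"grip":0,"dp":[34,-66,0],"twist":0},{"grip":0,"dp":[45,-87,0],"twist":0},{"grip":0,"dp":[55,-106,0],"twist":0},{"grip":0,"dp":[64,-123,0],"twist":0},{"grip":0,"dp":[71,-136,0],"twist":0},{"grip":0,"dp":[75,-144,0],"twist":0}]' && python3 -m inch '[{"grip":0,"dp":[2,-4,-6],"twist":0},{"grip":0,"dp":[3,-5,-20],"twist":0},{"grip":0,"dp":[3,-5,-38],"twist":0},{"grip":0,"dp":[3,-5,-56],"twist":0},{"grip":0,"dp":[3,-5,-72],"twist":0},{"grip":0,"dp":[3,-5,-84],"twist":0},{"grip":0,"dp":[3,-5,-90],"twist":0},{"grip":0,"dp":[3,-5,-91],"twist":0},{"grip":0,"dp":[3,-5,-91],"twist":0}]'; python3 st.py 6
```

```text
t 7.9667 TCP local [ 80.6 130.2] z 309.8 F [ 0.3 -0.1 -2.6] opening 0.16806084740862767
scoop local d,n [-42. 115.] scoop s from lip 20.0 n -15.0 px 703 ztop 256.0 uv [233.  20.]
scoop local d,n [-42. 144.] scoop s from lip 21.0 n 14.0 px 659 ztop 255.0 uv [282.  20.]
scoop local d,n [-16. 115.] scoop s from lip 46.0 n -15.0 px 690 ztop 264.0 uv [233.  65.]
scoop local d,n [-17. 143.] scoop s from lip 46.0 n 13.0 px 715 ztop 264.0 uv [281.  64.]
sieve local d,n [28. 10.] scoop s from lip 90.0 n -121.0 px 364 ztop 152.0 uv [133. 126.]
sieve local d,n [29. 39.] scoop s from lip 91.0 n -91.0 px 359 ztop 152.0 uv [163. 128.]
t: 8.85
tool_pos: [689.5, 4.2, 309.5]
orientation: [0.147, 0.989, -0.0, -0.0]
contact_force: [0.8, 0.2, -2.5]
grip_width: 0.164
finger_force: 60.0
t: 9.6
tool_pos: [691.4, 2.0, 219.1]
orientation: [0.146, 0.989, 0.0, -0.0]
contact_force: [-1.9, 0.3, -0.1]
grip_width: 0.165
finger_force: 60.0
t 9.6 TCP local [197.5  10.9] z 219.1 F [-1.9  0.3 -0.1] opening 0.16507133938952095
scoop local d,n [73. -4.] scoop s from lip 19.0 n -15.0 px 753 ztop 166.0 uv [233.  17.]
scoop local d,n [74. 25.] scoop s from lip 19.0 n 14.0 px 711 ztop 166.0 uv [282.  17.]
scoop local d,n [99. 24.] scoop s from lip 44.0 n 13.0 px 740 ztop 174.0 uv [282.  62.]
scoop local d,n [99. -4.] scoop s from lip 45.0 n -15.0 px 717 ztop 174.0 uv [233.  62.]
```

```bash
python3 -m inch '[{"grip":0,"dp":[0,0,2],"twist":0},{"grip":0,"dp":[-3,3,2],"twist":0},{"grip":0,"dp":[-7,7,2],"twist":0},{"grip":0,"dp":[-11,11.7,1],"twist":0},{"grip":0,"dp":[-15,13,0.5],"twist":0},{"grip":0,"dp":[-20,14.4,0.5],"twist":0},{"grip":0,"dp":[-25,16,0.5],"twist":0},{"grip":0,"dp":[-30,17.4,0.5],"twist":0},{"grip":0,"dp":[-34,18.6,0.5],"twist":0},{"grip":0,"dp":[-36,19,0.5],"twist":0}]'
python3 -m inch '[{"grip":0,"dp":[0,0,8],"twist":0},{"grip":0,"dp":[0,0,24],"twist":0},{"grip":0,"dp":[-1,2,44],"twist":0},{"grip":0,"dp":[-4,9,64],"twist":0},{"grip":0,"dp":[-9,20,80],"twist":0},{"grip":0,"dp":[-15,35,88],"twist":0},{"grip":0,"dp":[-21,53,90],"twist":0},{"grip":0,"dp":[-27,70,90],"twist":0},{"grip":0,"dp":[-33,86,90],"twist":0},{"grip":0,"dp":[-38,99,90],"twist":0}]' && python3 -m inch '[{"grip":0,"dp":[-3,8,0],"twist":0},{"grip":0,"dp":[-5,13,0],"twist":0},{"grip":0,"dp":[-6,16,0],"twist":0},{"grip":0,"dp":[-6,16,0],"twist":0}]'; python3 st.py 7
```

```text
t: 10.48
tool_pos: [655.0, 20.8, 219.5]
orientation: [0.146, 0.989, 0.0, -0.0]
contact_force: [0.3, -0.3, -2.5]
grip_width: 0.161
finger_force: 60.0
t: 11.32
tool_pos: [616.9, 121.3, 309.4]
orientation: [0.146, 0.989, 0.0, -0.0]
contact_force: [-0.4, -0.5, -1.8]
grip_width: 0.164
finger_force: 60.0
t: 11.65
tool_pos: [611.6, 135.9, 309.3]
orientation: [0.146, 0.989, -0.0, -0.0]
contact_force: [0.6, -0.7, -2.2]
grip_width: 0.164
finger_force: 60.0
t 11.65 TCP local [ 82.4 116. ] z 309.3 F [ 0.6 -0.7 -2.2] opening 0.16379472351356167
scoop local d,n [-42. 102.] scoop s from lip 19.0 n -14.0 px 729 ztop 255.0 uv [234.  17.]
scoop local d,n [-41. 130.] scoop s from lip 19.0 n 14.0 px 683 ztop 255.0 uv [283.  17.]
scoop local d,n [-16. 130.] scoop s from lip 44.0 n 14.0 px 731 ztop 263.0 uv [282.  62.]
scoop local d,n [-16. 102.] scoop s from lip 45.0 n -15.0 px 707 ztop 264.0 uv [234.  63.]
sieve local d,n [-7. 35.] scoop s from lip 54.0 n -82.0 px 293 ztop 133.0 uv [174.  87.]
sieve local d,n [3. 7.] scoop s from lip 64.0 n -109.0 px 531 ztop 133.0 uv [147.  98.]
sieve local d,n [13. 39.] scoop s from lip 73.0 n -77.0 px 246 ztop 133.0 uv [181. 108.]
```

```bash
python3 -m inch '[{"grip":0,"dp":[0,-4,0],"twist":0},{"grip":0,"dp":[-1,-12,0],"twist":0},{"grip":0,"dp":[-1,-24,0],"twist":0},{"grip":0,"dp":[-2,-40,0],"twist":0},{"grip":0,"dp":[-3,-58,0],"twist":0},{"grip":0,"dp":[-4,-77,0],"twist":0},{"grip":0,"dp":[-5,-95,0],"twist":0},{"grip":0,"dp":[-6,-110,-4],"twist":0},{"grip":0,"dp":[-7,-121,-12],"twist":0},{"grip":0,"dp":[-7,-127,-26],"twist":0}]' && python3 -m inch '[{"grip":0,"dp":[0,-2,-16],"twist":0},{"grip":0,"dp":[0,-2,-32],"twist":0},{"grip":0,"dp":[0,-2,-46],"twist":0},{"grip":0,"dp":[0,-2,-54],"twist":0},{"grip":0,"dp":[0,-2,-56],"twist":0},{"grip":0,"dp":[0,-2,-56],"twist":0}]' && python3 -m inch '[{"grip":0,"dp":[14.4,-4.3,0],"twist":0},{"grip":0,"dp":[0,0,0],"twist":0},{"grip":0,"dp":[0,0,0],"twist":0},{"grip":0,"dp":[0,0,0],"twist":0}]'; python3 st.py 8
```

```text
t: 12.53
tool_pos: [604.8, 6.5, 283.6]
orientation: [0.147, 0.989, 0.0, 0.001]
contact_force: [0.5, -0.2, -2.4]
grip_width: 0.162
finger_force: 60.0
t: 13.03
tool_pos: [604.5, 6.4, 226.8]
orientation: [0.146, 0.989, 0.0, -0.0]
contact_force: [0.4, 1.1, -1.8]
grip_width: 0.163
finger_force: 60.0
t: 13.37
tool_pos: [604.7, 6.7, 228.2]
orientation: [0.146, 0.989, 0.0, 0.001]
contact_force: [0.1, -0.2, -2.1]
grip_width: 0.162
finger_force: 60.0
t 13.3667 TCP local [113.1  -9.6] z 228.2 F [ 0.1 -0.2 -2.1] opening 0.16229347589056098
scoop local d,n [ -5. -25.] scoop s from lip 25.0 n -15.0 px 731 ztop 176.0 uv [233.  28.]
scoop local d,n [-5.  3.] scoop s from lip 25.0 n 13.0 px 756 ztop 176.0 uv [281.  27.]
sieve local d,n [-7. 37.] scoop s from lip 23.0 n 47.0 px 193 ztop 133.0 uv [325.  37.]
sieve local d,n [13. 40.] scoop s from lip 43.0 n 50.0 px 271 ztop 133.0 uv [327.  67.]
```

```bash
python3 -m inch '[{"grip":0,"dp":[8.6,-2.6,0],"twist":0},{"grip":0,"dp":[0,0,0],"twist":0},{"grip":0,"dp":[0,0,0],"twist":0},{"grip":0,"dp":[0,0,0],"twist":0}]'; python3 st.py 9
python3 - <<'E'
from h import *
c,im,D=snap('scene','s9'); W=cloud(c,D)
C=np.array([499.2,48.6]);yaw=-0.293;d=np.array([np.cos(yaw),np.sin(yaw)]);n=np.array([-d[1],d[0]]);L=(W[...,:2]-C)@np.stack([d,n],1)
m=(W[...,2]>123)&(W[...,2]<160)&(np.hypot(L[...,0],L[...,1])<62)&(L[...,0]<-15)
k,lab,st,ce=cv2.connectedComponentsWithStats(m.astype(np.uint8))
for i in range(1,k):
    if st[i,4]>8: print(ce[i],st[i,4],L[lab==i].mean(0).round(),np.nanmax(W[lab==i][:,2]).round())
E
```

```text
t: 13.75
tool_pos: [604.7, 6.6, 227.4]
orientation: [0.146, 0.989, 0.0, 0.0]
contact_force: [0.1, -0.5, -0.8]
grip_width: 0.162
finger_force: 60.0
t 13.75 TCP local [113.2  -9.7] z 227.4 F [ 0.1 -0.5 -0.8] opening 0.16226333259939632
scoop local d,n [-10.   3.] scoop s from lip 20.0 n 13.0 px 751 ztop 174.0 uv [281.  18.]
scoop local d,n [-10. -25.] scoop s from lip 20.0 n -15.0 px 736 ztop 174.0 uv [233.  18.]
sieve local d,n [-7. 37.] scoop s from lip 23.0 n 47.0 px 196 ztop 133.0 uv [325.  37.]
sieve local d,n [13. 40.] scoop s from lip 43.0 n 50.0 px 286 ztop 133.0 uv [327.  67.]
```

```bash
python3 -m inch '[{"grip":0,"dp":[3.4,-2,0],"twist":0},{"grip":0,"dp":[10.3,-6.2,0],"twist":0},{"grip":0,"dp":[20.7,-12.3,0],"twist":0},{"grip":0,"dp":[33,-19.5,0],"twist":0},{"grip":0,"dp":[43,-25.7,0],"twist":0},{"grip":0,"dp":[51.6,-31,0],"twist":0},{"grip":0,"dp":[58.5,-35,0],"twist":0},{"grip":0,"dp":[62,-37,0],"twist":0},{"grip":0,"dp":[64,-38,0],"twist":0},{"grip":0,"dp":[64,-38,0],"twist":0}]' && python3 st.py 10a && python3 -m inch '[{"grip":0,"dp":[14.4,-4.3,0],"twist":0},{"grip":0,"dp":[0,0,0],"twist":0},{"grip":0,"dp":[0,0,0],"twist":0},{"grip":0,"dp":[10,-3,0],"twist":0},{"grip":0,"dp":[0,0,0],"twist":0},{"grip":0,"dp":[0,0,0],"twist":0},{"grip":0,"dp":[0,0,0],"twist":0}]'; python3 st.py 10
python3 -m inch '[{"grip":0,"dp":[0,0,8],"twist":0},{"grip":0,"dp":[0,0,24],"twist":0},{"grip":0,"dp":[0,4,44],"twist":0},{"grip":0,"dp":[-4,14,64],"twist":0},{"grip":0,"dp":[-10,30,80],"twist":0},{"grip":0,"dp":[-17,50,88],"twist":0},{"grip":0,"dp":[-25,72,90],"twist":0},{"grip":0,"dp":[-33,94,90],"twist":0},{"grip":0,"dp":[-41,116,90],"twist":0},{"grip":0,"dp":[-49,136,90],"twist":0}]' && python3 -m inch '[{"grip":0,"dp":[-5,16,0],"twist":0},{"grip":0,"dp":[-9,30,0],"twist":0},{"grip":0,"dp":[-12,38,0],"twist":0},{"grip":0,"dp":[-12,38,0],"twist":0},{"grip":0,"dp":[-12,38,0],"twist":0}]'; python3 st.py 11
```

```text
t: 14.68
tool_pos: [668.8, -31.5, 227.2]
orientation: [0.146, 0.989, 0.0, -0.0]
contact_force: [-0.7, -0.5, -1.6]
grip_width: 0.166
finger_force: 60.0
t 14.6833 TCP local [185.5 -27.7] z 227.2 F [-0.7 -0.5 -1.6] opening 0.16563273651887642
scoop local d,n [ 61. -15.] scoop s from lip 19.0 n 13.0 px 761 ztop 173.0 uv [281.  17.]
scoop local d,n [ 62. -43.] scoop s from lip 19.0 n -15.0 px 739 ztop 173.0 uv [233.  17.]
t: 15.32
tool_pos: [668.5, -31.1, 227.7]
orientation: [0.146, 0.989, 0.0, 0.0]
contact_force: [-0.4, 0.3, -1.2]
grip_width: 0.166
finger_force: 60.0
t 15.3167 TCP local [185.1 -27.4] z 227.7 F [-0.4  0.3 -1.2] opening 0.1661816734715401
t: 16.2
tool_pos: [619.3, 105.8, 318.3]
orientation: [0.146, 0.989, 0.0, 0.0]
contact_force: [0.3, 1.2, -1.5]
grip_width: 0.164
finger_force: 60.0
t: 16.62
tool_pos: [607.8, 142.5, 317.5]
orientation: [0.146, 0.989, -0.0, 0.0]
contact_force: [0.6, -0.4, -1.1]
grip_width: 0.162
finger_force: 60.0
t 16.6167 TCP local [ 76.8 121.3] z 317.5 F [ 0.6 -0.4 -1.1] opening 0.16154021472656707
sieve local d,n [-56.   8.] scoop s from lip 11.0 n -114.0 px 277 ztop 133.0 uv [140.  40.]
sieve local d,n [-51. -26.] scoop s from lip 15.0 n -147.0 px 272 ztop 133.0 uv [106.  45.]
sieve local d,n [-7. 35.] scoop s from lip 60.0 n -87.0 px 273 ztop 133.0 uv [172.  93.]
sieve local d,n [3. 7.] scoop s from lip 69.0 n -114.0 px 505 ztop 133.0 uv [145. 103.]
sieve local d,n [13. 39.] scoop s from lip 79.0 n -82.0 px 230 ztop 133.0 uv [178. 113.]
sieve local d,n [ 33. -41.] scoop s from lip 99.0 n -163.0 px 235 ztop 135.0 uv [100. 134.]
sieve local d,n [ 37. -13.] scoop s from lip 103.0 n -135.0 px 223 ztop 135.0 uv [128. 138.]
```

All eight stones lie in one layer (tops at 133–135 mm), with some in every quarter. Now I lay the scoop down.

```bash
python3 -m inch '[{"grip":0,"dp":[-3,8,0],"twist":0},{"grip":0,"dp":[-9,26,0],"twist":0},{"grip":0,"dp":[-18,52,0],"twist":0},{"grip":0,"dp":[-29,82,0],"twist":0},{"grip":0,"dp":[-40,112,-10],"twist":0},{"grip":0,"dp":[-51,142,-30],"twist":0},{"grip":0,"dp":[-60,166,-60],"twist":0},{"grip":0,"dp":[-66,182,-92],"twist":0},{"grip":0,"dp":[-68,188,-124],"twist":0},{"grip":0,"dp":[-68,188,-154],"twist":0}]' && python3 -m inch '[{"grip":0,"dp":[0,0,-25],"twist":0},{"grip":0,"dp":[0,0,-46],"twist":0},{"grip":0,"dp":[0,0,-62],"twist":0},{"grip":0,"dp":[0,0,-72],"twist":0},{"grip":0,"dp":[0,0,-79],"twist":0},{"grip":0,"dp":[0,0,-82],"twist":0},{"grip":0,"dp":[0,0,-82],"twist":0}]' && python3 -m inch '[{"grip":0,"dp":[0,0,0],"twist":0},{"grip":0,"dp":[0,0,-3],"twist":0},{"grip":0,"dp":[2,-1,-9],"twist":0},{"grip":0,"dp":[5,-2,-17],"twist":0},{"grip":0,"dp":[8,-2.5,-25],"twist":0},{"grip":0,"dp":[12,-3.5,-33],"twist":0},{"grip":0,"dp":[15,-4.5,-40],"twist":0},{"grip":0,"dp":[17,-5,-46],"twist":0},{"grip":0,"dp":[18,-5,-50],"twist":0},{"grip":0,"dp":[18,-5,-50],"twist":0}]' 5; python3 st.py 12
python3 - <<'E'
from h import *
c,im,D=load('w12'); W=cloud(c,D)
for v in range(30,280,20): print(v,W[v,263].round(1))
E
```

```text
t: 17.5
tool_pos: [538.8, 332.0, 161.7]
orientation: [0.145, 0.989, 0.0, -0.0]
contact_force: [0.3, -0.3, -1.2]
grip_width: 0.163
finger_force: 60.0
t: 18.08
tool_pos: [539.8, 330.6, 81.3]
orientation: [0.146, 0.989, 0.0, -0.0]
contact_force: [-0.4, -0.2, -0.9]
grip_width: 0.161
finger_force: 60.0
t: 18.92
tool_pos: [557.9, 325.4, 30.5]
orientation: [0.146, 0.989, -0.0, -0.0]
contact_force: [0.0, -1.3, -0.1]
grip_width: 0.171
finger_force: 5.0
t 18.9167 TCP local [-23.8 281.9] z 30.5 F [ 0.  -1.3 -0.1] opening 0.17072799580302384
scoop local d,n [-69. 282.] scoop s from lip 97.0 n 0.0 px 2135 ztop 6.0 uv [259. 159.]
30 [452.5 359.4   8.4]
50 [461.1 356.9   7.3]
70 [470.2 354.2   6.8]
90 [479.6 351.4   6.3]
110 [489.4 348.5   5.8]
130 [499.6 345.5   4.6]
150 [510.1 342.3   4.8]
170 [520.6 339.2   6.3]
190 [522.9 338.   39.6]
210 [530.4 335.7  45.3]
230 [541.  332.6  42.1]
250 [551.5 329.5  41. ]
270 [561.6 326.5  41.3]
```

```bash
python3 -m inch '[{"grip":0.5,"dp":[0,0,0],"twist":0},{"grip":0.5,"dp":[0,0,0],"twist":0},{"grip":0.5,"dp":[0,0,0],"twist":0},{"grip":0.5,"dp":[0,0,0],"twist":0},{"grip":0.5,"dp":[0,0,0],"twist":0},{"grip":0.5,"dp":[0,0,15],"twist":0},{"grip":0.5,"dp":[0,0,50],"twist":0},{"grip":0.5,"dp":[0,0,90],"twist":0},{"grip":0.5,"dp":[0,0,130],"twist":0},{"grip":0.5,"dp":[0,0,170],"twist":0}]' && python3 - <<'E'
from h import *
c,im,D=snap('wrist','w13'); W=cloud(c,D)
for v in range(10,240,20): print(v,W[v,262].round(1))
E
python3 -m inch '[{"grip":0.5,"dp":[-1,-20,35],"twist":0},{"grip":0.5,"dp":[-3,-52,52],"twist":0},{"grip":0.5,"dp":[-5,-90,60],"twist":0},{"grip":0.5,"dp":[-7,-129,60],"twist":0},{"grip":0.5,"dp":[-9,-168,60],"twist":0},{"grip":0.5,"dp":[-11,-207,60],"twist":0},{"grip":0.5,"dp":[-13,-246,60],"twist":0},{"grip":0.5,"dp":[-15,-285,60],"twist":0},{"grip":0.5,"dp":[-17,-324,60],"twist":0},{"grip":0.5,"dp":[-19,-363,60],"twist":0}]' && python3 -m inch '[{"grip":0.5,"dp":[-2,-39,0],"twist":-0.02},{"grip":0.5,"dp":[-4,-78,0],"twist":-0.04},{"grip":0.5,"dp":[-6,-117,0],"twist":-0.06},{"grip":0.5,"dp":[-8,-156,-5],"twist":-0.08},{"grip":0.5,"dp":[-10,-195,-15],"twist":-0.095},{"grip":0.5,"dp":[-12,-232,-30],"twist":-0.095},{"grip":0.5,"dp":[-14,-264,-45],"twist":-0.095},{"grip":0.5,"dp":[-16,-288,-55],"twist":-0.095},{"grip":0.5,"dp":[-18,-303,-60],"twist":-0.095},{"grip":0.5,"dp":[-18,-308,-60],"twist":-0.095}]'  && python3 -m inch '[{"grip":0.5,"dp":[0,0,0],"twist":0},{"grip":0.5,"dp":[0,0,0],"twist":0}]'
python3 - <<'E'
from h import *
o=robot.get_obs();print(o['tool_pos'],o['orientation'],o['t']);c,im,D=snap('wrist','w14')
cv2.imwrite('pics/w14v.png',cv2.resize(im,(768,576),interpolation=2))
E
```

```text
t: 19.8
tool_pos: [557.3, 325.5, 203.3]
orientation: [0.146, 0.989, -0.0, -0.0]
contact_force: [-0.3, 0.8, 0.4]
grip_width: 0.497
finger_force: 0.0
10 [402.5 375.9  -1.4]
30 [420.6 370.5   3.5]
50 [438.1 365.3   3.5]
70 [456.2 359.9   3.7]
90 [474.8 354.3   3.1]
110 [494.1 348.6   3.2]
130 [514.  342.6   2.7]
150 [528.5 337.8  44.4]
170 [547.9 332.1  41.7]
190 [567.4 326.2  42.1]
210 [587.4 320.3  42.9]
230 [608.2 314.   43.1]
t: 20.68
tool_pos: [538.2, -39.1, 261.4]
orientation: [0.146, 0.989, 0.0, 0.0]
contact_force: [1.0, -0.5, -0.2]
grip_width: 0.502
finger_force: 0.0
t: 21.52
tool_pos: [519.8, -347.0, 200.0]
orientation: [0.194, 0.981, 0.0, -0.001]
contact_force: [0.3, 0.3, 0.3]
grip_width: 0.498
finger_force: 0.0
t: 21.68
tool_pos: [521.0, -344.5, 202.1]
orientation: [0.192, 0.981, -0.0, 0.0]
contact_force: [-0.4, 1.2, 0.7]
grip_width: 0.498
finger_force: 0.0
[ 521.0040966  -344.47104681  202.0557819 ] [ 1.92490933e-01  9.81298683e-01 -1.81090737e-05  3.67531403e-04] 21.6833
```

View pics/w14v.png

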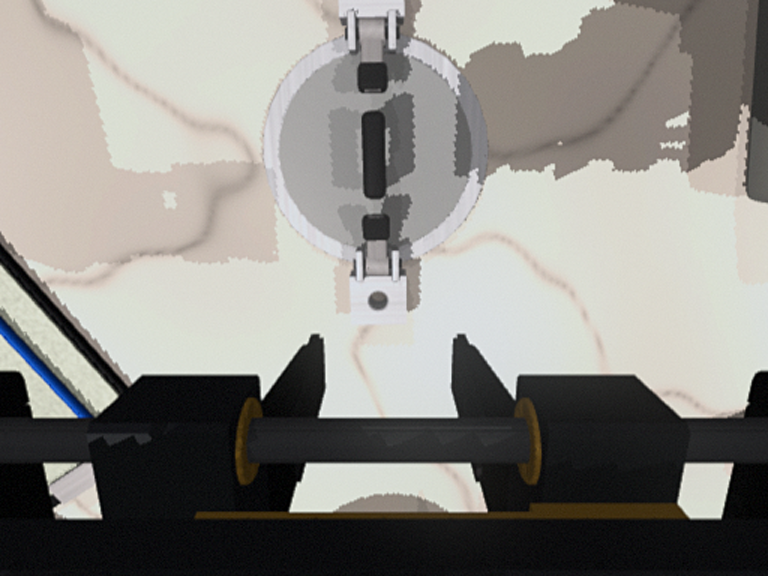

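The view shows the lid whole: handle at px (374,112)–(375,198), the far-side block hole at (378,300), the levers' black tips at (372,77) and (376,227), raised.

```bash
python3 - <<'E'
from h import *
c,im,D=load('w14');W=cloud(c,D)
dark=(im.max(2)<60)
m=dark&(W[...,2]>42)&(W[...,2]<58); m[160:]=0
k,lab,st,ce=cv2.connectedComponentsWithStats(m.astype(np.uint8))
for i in range(1,k):
    if st[i,4]>30:
        P=W[lab==i]; print(ce[i].round(1),st[i],np.median(P,0).round(1),P.mean(0).round(1))
h=ray(c,252,200,28); print('hole',h)
top=ray(c,249.3,75,50.5); bot=ray(c,250,132,50.5); print('bar ends',top.round(1),bot.round(1), 'mid',((top+bot)/2).round(1),'ang',np.arctan2(*(bot-top)[1::-1]))
r=(W[...,2]>3)&(W[...,2]<9.5); r[220:]=0
P=W[r]; P=P[np.hypot(P[:,0]-449,P[:,1]+316)<95]
ctr=(P[:,:2].max(0)+P[:,:2].min(0))/2; print('disc',ctr,np.percentile(P[:,:2],[0.5,99.5],axis=0))
E
```

```text
[248.8 102.5] [241  74  16  58 827] [ 448.3 -324.2   49.8] [ 448.4 -324.3   49.7]
hole [ 540.69938791 -359.83981396   28.        ]
bar ends [ 426.8 -314.8   50.5] [ 473.  -333.3   50.5] mid [ 449.9 -324.1   50.5] ang -0.3821826031147386
disc [ 448.95756919 -316.97028521] [[ 374.27090609 -398.68672421]
 [ 522.94125971 -249.78319445]]
```

```bash
python3 -m inch '[{"grip":0.5,"dp":[-15,4,-5],"twist":0},{"grip":0.5,"dp":[-40,11,-20],"twist":0.01},{"grip":0.5,"dp":[-62,17,-45],"twist":0.01},{"grip":0.5,"dp":[-71.5,20.3,-70],"twist":0.01},{"grip":0.5,"dp":[-71.5,20.3,-95],"twist":0.01},{"grip":0.5,"dp":[-71.5,20.3,-120],"twist":0.01},{"grip":0.5,"dp":[-71.5,20.3,-140],"twist":0.01},{"grip":0.5,"dp":[-71.5,20.3,-155],"twist":0.01},{"grip":0.5,"dp":[-71.5,20.3,-164],"twist":0.01},{"grip":0.5,"dp":[-71.5,20.3,-164],"twist":0.01}]' && python3 -m inch '[{"grip":0,"dp":[0,0,0],"twist":0},{"grip":0,"dp":[0,0,0],"twist":0},{"grip":0,"dp":[0,0,0],"twist":0},{"grip":0,"dp":[0,0,0],"twist":0},{"grip":0,"dp":[0,0,0],"twist":0},{"grip":0,"dp":[0,0,0],"twist":0},{"grip":0,"dp":[0,0,0],"twist":0}]' 50
python3 - <<'E'
from h import *
# rods: from top & wrist data so far
c,im,D=load('top1');W=cloud(c,D)
m=(W[...,2]>165)&(W[...,2]<215); k,lab,st,ce=cv2.connectedComponentsWithStats(m.astype(np.uint8))
for i in range(1,k):
    P=W[lab==i]
    if len(P)>2 and np.hypot(*(P[:,:2].mean(0)-[499,49]))<130: print('top',ce[i],len(P),P.mean(0).round(1),P[P[:,2].argmax()].round(1))
c,im,D=load('scene1');W=cloud(c,D)
m=(W[...,2]>150)&(W[...,2]<215); k,lab,st,ce=cv2.connectedComponentsWithStats(m.astype(np.uint8))
for i in range(1,k):
    P=W[lab==i]
    if len(P)>2 and np.hypot(*(P[:,:2].mean(0)-[499,49]))<130: print('scene',ce[i],len(P),P.mean(0).round(1),P[P[:,2].argmax()].round(1))
E
```

```text
t: 22.57
tool_pos: [449.2, -323.8, 36.5]
orientation: [0.187, 0.982, 0.0, -0.001]
contact_force: [0.5, -0.2, 0.9]
grip_width: 0.502
finger_force: 0.0
t: 23.15
tool_pos: [449.3, -325.1, 37.8]
orientation: [0.188, 0.982, -0.0, 0.0]
contact_force: [-0.8, 0.8, 5.3]
grip_width: 0.143
finger_force: 50.0
top [196.93333333 208.6       ] 15 [526.8 142.8 189.2] [530.2 144.  200.8]
top [268.33333333 229.75      ] 12 [476.3 -48.9 191.2] [478.  -47.7 199.8]
scene [304.98360656 160.13114754] 61 [529.6 141.  174.7] [527.  143.1 199. ]
scene [229.51612903 166.48387097] 62 [478.8 -52.1 175.6] [477.4 -51.9 202.1]
```

```bash
python3 -m inch '[{"grip":0,"dp":[0,0,5],"twist":0},{"grip":0,"dp":[0,0,20],"twist":0},{"grip":0,"dp":[0,5,45],"twist":-0.05},{"grip":0,"dp":[0,15,75],"twist":-0.15},{"grip":0,"dp":[0,30,110],"twist":-0.27},{"grip":0,"dp":[0,50,145],"twist":-0.39},{"grip":0,"dp":[0,75,175],"twist":-0.51},{"grip":0,"dp":[0,105,200],"twist":-0.63},{"grip":0,"dp":[0,138,216],"twist":-0.75},{"grip":0,"dp":[0,172,224],"twist":-0.87}]' 60 && python3 -m inch '[{"grip":0,"dp":[1,35,4],"twist":-0.12},{"grip":0,"dp":[2,70,6],"twist":-0.24},{"grip":0,"dp":[4,105,6],"twist":-0.36},{"grip":0,"dp":[6,138,6],"twist":-0.46},{"grip":0,"dp":[8,165,6],"twist":-0.54},{"grip":0,"dp":[10,186,6],"twist":-0.57},{"grip":0,"dp":[10,200,6],"twist":-0.579},{"grip":0,"dp":[10,208,6],"twist":-0.579},{"grip":0,"dp":[10,211,6],"twist":-0.579},{"grip":0,"dp":[10,211,6],"twist":-0.579}]' && python3 -m inch '[{"grip":0,"dp":[0,0,0],"twist":0},{"grip":0,"dp":[0,0,0],"twist":0}]'
python3 - <<'E'
from h import *
o=robot.get_obs();print(o['tool_pos'],o['orientation'],o['t'],o['joints']);c,im,D=snap('wrist','w15');W=cloud(c,D);snap('top','t15');snap('scene','s15')
cv2.imwrite('pics/w15v.png',cv2.resize(im,(768,576),interpolation=2))
def cl(lo,hi,tag):
    k,lab,st,ce=cv2.connectedComponentsWithStats(((W[...,2]>lo)&(W[...,2]<hi)).astype(np.uint8))
    for i in range(1,k):
        if st[i,4]>15: print(tag,ce[i].round(1),st[i],W[lab==i].mean(0).round(1))
cl(150,212,'rod')
cl(235,262,'lid')
print([proj(c,p) for p in [(528.5,143,199),(477.7,-50,199)]])
E
```

```text
t: 23.98
tool_pos: [448.8, -152.0, 263.3]
orientation: [0.587, 0.81, 0.0, 0.001]
contact_force: [-0.1, -0.2, -6.6]
grip_width: 0.143
finger_force: 60.0
t: 24.82
tool_pos: [458.8, 58.0, 267.1]
orientation: [0.791, 0.611, -0.0, -0.0]
contact_force: [0.2, -0.8, -6.8]
grip_width: 0.143
finger_force: 60.0
t: 24.98
tool_pos: [459.1, 57.1, 267.3]
orientation: [0.792, 0.611, -0.0, 0.0]
contact_force: [0.1, -0.4, -6.8]
grip_width: 0.143
finger_force: 60.0
[459.12863783  57.14410499 267.26539136] [ 7.91810020e-01  6.10767443e-01 -1.46239496e-04  4.31730677e-05] 24.9833 [-1.89535611e-02  2.14872123e-01  1.88566339e+00 -2.90085596e-04
  1.04123130e+00  2.37930399e-01]
rod [319.6  61.7] [308  52  23  20 313] [524.2 144.9 184.8]
lid [258.1 156.4] [  133     9   252   255 34508] [469.3  99.4 241.5]
lid [258.1 310.3] [243 309  32   7 107] [444.    3.5 237.8]
lid [258.5 334.1] [237 320  44  21 367] [442.4  -3.8 251.1]
[(np.float64(330.5268943939132), np.float64(60.75017716556903)), (np.float64(315.62624654211703), np.float64(327.09409867222956))]
```

View pics/w15v.png

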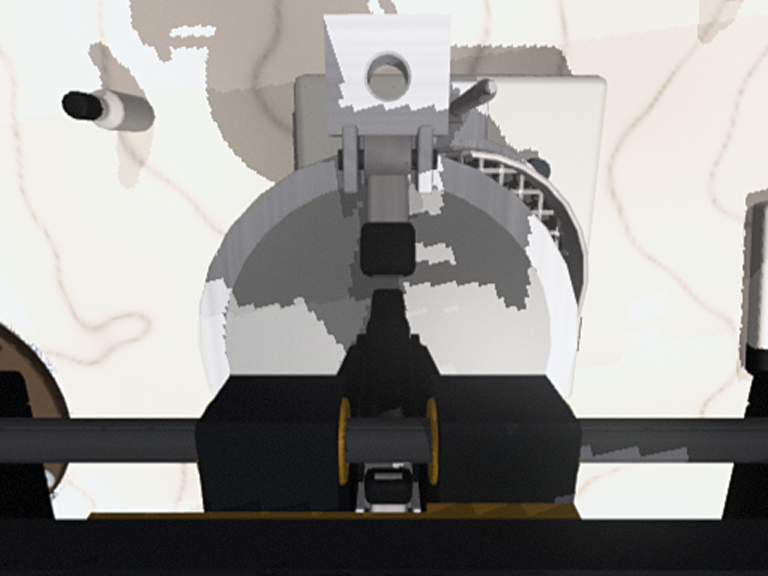

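The picture shows the lid level in the gripper, its left hole at px (388,76), and the left rod's tip beside the block at (490,88).

```bash
python3 - <<'E'
from h import *
c,im,D=load('w15');W=cloud(c,D)
B=(W[30:80,225:295,2]); print('block top z',np.nanmedian(B[(B>240)&(B<262)]))
zt=np.nanmedian(B[(B>240)&(B<262)])
m=np.zeros(D.shape,np.uint8); m[32:70,240:278]=(~((W[32:70,240:278,2]>zt-5)))
k,lab,st,ce=cv2.connectedComponentsWithStats(m)
for i in range(1,k): 
    if st[i,4]>50: print('hole',ce[i],st[i]); hu=st[i,:2]+(st[i,2:4]-1)/2; print(hu)
rm=(W[...,2]>193)&(W[...,2]<206)&(np.abs(np.arange(512)-320)<25)[None]&(np.abs(np.arange(384)-60)<25)[:,None]
v,u=np.nonzero(rm); print('rod tip px',u.mean(),v.mean(),len(u),u.max(),v.min())
g=cv2.cvtColor(im,cv2.COLOR_BGR2GRAY); print(g[50:66,314:336:1])
th=1.3142
yx=np.array([np.cos(th),np.sin(th)]); sx=np.array([yx[1],-yx[0]])
for hp in [(258.7,50.7),hu]:
  for rp in [(326.5,58.5)]:
    h=ray(c,*hp,zt); r=ray(c,*rp,199); dl=(r-h)[:2]
    print('hole',h.round(1),'rod',r.round(1),'shift',dl.round(1))
o=robot.get_obs(); T=np.array(o['tool_pos']); q=o['orientation']; ang=2*np.arctan2(q[1],q[0])-np.pi/2
print('tool yaw',ang,'hole from TCP dir',np.arctan2(*(h[:2]-T[:2])[::-1]),np.hypot(*(h[:2]-T[:2])))
# rods again from top/scene, by colour-free depth
for t in ['t15','s15']:
    c2,i2,D2=load(t);W2=cloud(c2,D2)
    m=(W2[...,2]>170)&(W2[...,2]<206); k,lab,st,ce=cv2.connectedComponentsWithStats(m.astype(np.uint8))
    for i in range(1,k):
        P=W2[lab==i]
        if len(P)>3 and np.hypot(*(P[:,:2].mean(0)-[503,47]))<130: print(t,ce[i].round(1),len(P),P.mean(0).round(1))
# bracket/right rod from earlier wrist views: rod at z 150..199
for t in ['w5','w7','w11']:
    c2,i2,D2=load(t);W2=cloud(c2,D2)
    m=(W2[...,2]>148)&(W2[...,2]<205)&(np.hypot(W2[...,0]-477.7,W2[...,1]+50)<25); P=W2[m]
    if len(P): print(t,len(P),P.mean(0).round(1),np.ptp(P[:,2]))
    m=(abs(W2[...,2]-144)<2.5)&(np.abs(np.hypot(W2[...,0]-501,W2[...,1]-47)-72)<8); P=W2[m][:,:2]
    s=np.linalg.lstsq(np.c_[2*P,np.ones(len(P))],(P**2).sum(1),rcond=None)[0]; print(t,'rim',s[:2].round(1),np.sqrt(s[2]+s[0]**2+s[1]**2).round(1),len(P))
E
```

```text
block top z 251.8451629661658
hole [257.95652174  51.21571906] [245  37  27  29 598]
[258.  51.]
rod tip px 324.9736842105263 58.45614035087719 114 330 53
[[122 119 124 137 140 140 137 137 136 140 139 139 137 135 139 133 130 123
  134 133 133 134]
 [132 133 132 141 167 168 167 167 165 166 167 166 167 169 165 163 165 159
  166 166 163 165]
 [138 138 135 145 186 187 184 160 141 133 129 147 175 187 183 184 185 184
  183 183 182 182]
 [135 138 135 143 167 157 137 107  97  87  86 101 132 162 162 178 195 195
  195 194 193 194]
 [173 177 178 170 143 108  85  80  80  79  89 131 177 184 185 191 203 206
  203 205 205 206]
 [215 217 212 170 112  84  76  78  81  84  98 143 205 206 200 199 207 217
  216 215 216 217]
 [235 211 151 115  82  75  73  74  76  91 114 138 206 205 201 199 203 223
  229 228 227 227]
 [196 138  73  76  73  74  72  73  74  90 122 140 207 202 199 199 199 223
  232 230 231 231]
 [113  66  62  73  71  72  74  73  67  96 119 140 206 206 200 201 197 209
  231 231 229 230]
 [ 62  62  69  68  69  70  68  68  68  86 125 129 169 206 207 202 199 205
  232 230 230 229]
 [ 58  65  72  
[... 415 characters left out ...]
119 169 229 234
  231 230 230 230]
 [ 65  65  68  65  67  87  97 101 106 105 110 111 113 123 166 220 235 232
  230 232 230 230]]
hole [483.8 153.6 251.8] rod [526.3 145.  199. ] shift [42.5 -8.6]
hole [483.5 153.5 251.8] rod [526.3 145.  199. ] shift [42.8 -8.6]
tool yaw -0.25689121301975226 hole from TCP dir 1.3234222916879708 99.19723509511175
t15 [268.3 229.8] 12 [476.3 -48.8 193.3]
s15 [305.4 156.6] 34 [529.7 141.1 186.6]
s15 [229.5 163.7] 40 [478.7 -51.7 184.5]
w5 197 [476.  -43.9 158.6] 21.818807643237335
w5 rim [500.7  49.4] 72.1 1965
w7 365 [476.1 -43.8 168.9] 39.5610628857244
w7 rim [500.7  49.4] 72.1 1703
w11 374 [475.8 -43.8 170.3] 43.03665589358374
w11 rim [500.7  49.4] 72.1 1625
```

```bash
python3 -m inch '[{"grip":0,"dp":[4,-1,0],"twist":0},{"grip":0,"dp":[12,-2.5,0],"twist":0},{"grip":0,"dp":[22,-4.5,0],"twist":0},{"grip":0,"dp":[32,-6.3,0],"twist":0},{"grip":0,"dp":[39.5,-7.6,-4],"twist":0},{"grip":0,"dp":[43.3,-8.3,-10],"twist":0},{"grip":0,"dp":[43.3,-8.3,-16],"twist":0},{"grip":0,"dp":[43.3,-8.3,-20],"twist":0},{"grip":0,"dp":[43.3,-8.3,-22],"twist":0},{"grip":0,"dp":[43.3,-8.3,-22],"twist":0}]'
python3 - <<'E'
from h import *
np.set_printoptions(linewidth=220)
o=robot.get_obs();print(o['tool_pos'],np.array(o['contact_force']).round(1));c,im,D=snap('wrist','w16');W=cloud(c,D);
zt=o['tool_pos'][2]-15.7
g=cv2.cvtColor(im,cv2.COLOR_BGR2GRAY)
print(W[30:72:2,238:280:2,2].round(0).astype(int)-int(zt)); print(g[30:72:2,238:280:2])
E
```

```text
t: 25.97
tool_pos: [501.9, 49.7, 244.7]
orientation: [0.792, 0.611, -0.0, -0.0]
contact_force: [0.2, 0.7, -7.3]
grip_width: 0.141
finger_force: 60.0
[501.93329951  49.73196702 244.7056681 ] [ 0.2  0.7 -7.3]
[[                  1                  -1                   0                   1                   0                   1                  -1                   1                   0                   0
                    1                   0                   1                   1                   1                   0                  -1                   1                   1                   1
                    1]
 [                  0                   0                   0                   0                   0                   0                   0                  -1                   1                   0
                    1                  -1                   0                   1                   0                   1                   2                  -1                   1                   0
                    0]
 [                  1                  
[... 9262 characters left out ...]
5 145 145 125 161 234 230 229]
 [230 230 232 207 164 143 148 104  74 106 103 102 100  76 103 150 151 185 234 233 231]
 [231 231 231 228 191 144 148  76  80 107 103 103 104  73  80 150 161 233 234 233 233]
 [232 232 230 233 216 174 144  68  72  97 107 105  99  69  83 154 216 236 235 234 234]
 [231 231 231 231 232 218 180 122  70  65  84  91  81 119 166 227 235 234 233 234 233]
 [231 230 230 230 231 233 229 199 170 151 141 151 163 195 230 236 233 232 232 234 233]
 [233 233 233 233 234 236 238 237 235 229 223 233 235 237 236 236 236 234 235 235 236]
 [235 237 237 240 197 187 144 168 238 236 238 238 241 200 196 146 240 237 237 239 240]]<stdin>:6: RuntimeWarning: invalid value encountered in cast
```

```bash
python3 - <<'E'
from h import *
c,im,D=load('w16');W=cloud(c,D); zt=229.2
S=np.s_[30:72,238:282]
m=np.zeros(D.shape,np.uint8); m[S]=~(W[S][...,2]>zt-1.5)
k,lab,st,ce=cv2.connectedComponentsWithStats(m); i=1+st[1:,4].argmax(); print(st[i])
hu=st[i,:2]+(st[i,2:4]-1)/2
t=np.zeros(D.shape,bool); t[S]=abs(W[S][...,2]-198.8)<2; v,u=np.nonzero(t); print(u.mean(),v.mean(),u.min(),u.max(),v.min(),v.max())
h=ray(c,*hu,zt); r=ray(c,(u.min()+u.max())/2,(v.min()+v.max())/2,199); print(hu,h,r,(r-h)[:2])
e=(r-h)[:2]; a=1.3139; y=np.array([np.cos(a),np.sin(a)]); x=np.array([y[1],-y[0]]); print('shaker x,y',e@x,e@y)
E
```

```text
[244  36  28  30 645]
258.96385542168673 59.69879518072289 254 264 55 65
[257.5  50.5] [525.9873469  146.43280148 229.2       ] [526.47371459 145.28396936 199.        ] [ 0.48636769 -1.14883212]
shaker x,y 0.762301884971583 -0.9875548584785343
```

```bash
python3 -m inch '[{"grip":0,"dp":[0.5,-1,0],"twist":0},{"grip":0,"dp":[0.5,-1,-3],"twist":0},{"grip":0,"dp":[0.5,-1,-7],"twist":0},{"grip":0,"dp":[0.5,-1,-11],"twist":0},{"grip":0,"dp":[0.5,-1,-15],"twist":0},{"grip":0,"dp":[0.5,-1,-18],"twist":0},{"grip":0,"dp":[0.5,-1,-20],"twist":0},{"grip":0,"dp":[0.5,-1,-20],"twist":0}]'; python3 -c "
from workcell import robot
o=robot.get_obs();print(o['contact_force'],o['torque'])"
python3 -m inch '[{"grip":0,"dp":[0,0,-2],"twist":0},{"grip":0,"dp":[0,0,-5],"twist":0},{"grip":0,"dp":[0,0,-8],"twist":0},{"grip":0,"dp":[0,0,-10],"twist":0},{"grip":0,"dp":[0,0,-10],"twist":0}]'; python3 -c "
from workcell import robot
o=robot.get_obs();print(o['contact_force'],o['torque'])"
```

```text
t: 26.68
tool_pos: [502.8, 48.7, 224.8]
orientation: [0.792, 0.611, -0.0, -0.0]
contact_force: [-0.3, -0.7, -7.2]
grip_width: 0.139
finger_force: 60.0
[-0.30716239 -0.68620728 -7.23669786] [-0.05123304  0.05960048  0.04828577]
t: 27.1
tool_pos: [502.8, 48.6, 214.9]
orientation: [0.792, 0.611, -0.0, -0.0]
contact_force: [-0.2, -0.3, -6.7]
grip_width: 0.139
finger_force: 60.0
[-0.24707833 -0.33791155 -6.66472977] [-0.07976134  0.11225183 -0.01537753]
```

```bash
python3 -m inch '[{"grip":0,"dp":[0,0,-3],"twist":0},{"grip":0,"dp":[0,0,-8],"twist":0},{"grip":0,"dp":[0,0,-13],"twist":0},{"grip":0,"dp":[0,0,-18],"twist":0},{"grip":0,"dp":[0,0,-23],"twist":0},{"grip":0,"dp":[0,0,-26],"twist":0},{"grip":0,"dp":[0,0,-28],"twist":0},{"grip":0,"dp":[0,0,-28],"twist":0}]'; python3 -m inch '[{"grip":0,"dp":[0,0,-1],"twist":0},{"grip":0,"dp":[0,0,-2],"twist":0},{"grip":0,"dp":[0,0,-3],"twist":0},{"grip":0,"dp":[0,0,-4],"twist":0},{"grip":0,"dp":[0,0,-4],"twist":0}]'
```

```text
t: 27.77
tool_pos: [502.9, 48.7, 186.9]
orientation: [0.792, 0.611, -0.0, -0.0]
contact_force: [-0.8, 0.7, -7.8]
grip_width: 0.139
finger_force: 60.0
t: 28.18
tool_pos: [502.9, 48.6, 183.2]
orientation: [0.792, 0.611, -0.0, 0.0]
contact_force: [-0.5, -0.6, -6.5]
grip_width: 0.143
finger_force: 60.0
```

```bash
python3 -m inch '[{"grip":0,"dp":[0,0,-0.7],"twist":0},{"grip":0,"dp":[0,0,-1.4],"twist":0},{"grip":0,"dp":[0,0,-1.4],"twist":0}]';  python3 -m inch '[{"grip":0,"dp":[0,0,-0.7],"twist":0},{"grip":0,"dp":[0,0,-1.2],"twist":0},{"grip":0,"dp":[0,0,-1.2],"twist":0}]'
```

```text
t: 28.43
tool_pos: [503.0, 48.6, 181.9]
orientation: [0.792, 0.611, 0.0, 0.0]
contact_force: [-0.6, -0.7, -7.1]
grip_width: 0.143
finger_force: 60.0
t: 28.68
tool_pos: [503.0, 48.6, 181.8]
orientation: [0.792, 0.611, 0.0, 0.0]
contact_force: [-5.2, 0.0, 8.2]
grip_width: 0.141
finger_force: 60.0
```

```bash
python3 -m inch '[{"grip":0.45,"dp":[0,0,0],"twist":0},{"grip":0.45,"dp":[0,0,0],"twist":0},{"grip":0.45,"dp":[0,0,0],"twist":0},{"grip":0.45,"dp":[0,0,0],"twist":0},{"grip":0.45,"dp":[0,0,0],"twist":0},{"grip":0.45,"dp":[0,0,8],"twist":0},{"grip":0.45,"dp":[0,0,25],"twist":0},{"grip":0.45,"dp":[0,0,45],"twist":0},{"grip":0.2,"dp":[0,0,62],"twist":0},{"grip":0,"dp":[0,0,70],"twist":0}]' && python3 -m inch '[{"grip":0,"dp":[3,11,0],"twist":0},{"grip":0,"dp":[8,30,0],"twist":0},{"grip":0,"dp":[11.7,44.5,0],"twist":0},{"grip":0,"dp":[11.7,44.5,0],"twist":0},{"grip":0,"dp":[11.7,44.5,0],"twist":0},{"grip":0,"dp":[11.7,44.5,0],"twist":0}]' 10
python3 - <<'E'
from h import *
c,im,D=snap('scene','s17'); W=cloud(c,D)
y=np.array([.254,.967]); x=np.array([.967,-.254]); L=(W[...,:2]-[503,48.6])@np.stack([x,y],1)
def z(a,b,r=6): 
    m=(abs(L[...,0]-a)<r)&(abs(L[...,1]-b)<r)&(W[...,2]>130)&(W[...,2]<215); return np.nanmedian(W[m][:,2]) if m.any() else None, int(m.sum())
for p in [(55,0),(-55,0),(40,40),(40,-40),(0,-46),(0,-40),(0,-100),(0,100),(0,0),(60,30),(60,-30)]: print(p,z(*p))
E
```

```text
t: 29.52
tool_pos: [503.6, 48.7, 253.2]
orientation: [0.792, 0.611, 0.001, 0.001]
contact_force: [-0.3, -0.4, -0.2]
grip_width: 0.36
finger_force: 0.0
t: 30.02
tool_pos: [514.4, 93.2, 250.1]
orientation: [0.791, 0.611, -0.0, -0.0]
contact_force: [0.5, -0.4, -0.2]
grip_width: 0.014
finger_force: 0.0
(55, 0) (np.float64(153.39923785195595), 16)
(-55, 0) (np.float64(151.98395564497764), 3)
(40, 40) (np.float64(153.5715048550551), 15)
(40, -40) (np.float64(152.6527453459679), 13)
(0, -46) (np.float64(156.56386117533185), 27)
(0, -40) (np.float64(152.96967784331994), 19)
(0, -100) (np.float64(179.15314793175924), 42)
(0, 100) (np.float64(183.52797804261846), 35)
(0, 0) (np.float64(189.07493788339718), 30)
(60, 30) (np.float64(151.5560851522181), 21)
(60, -30) (np.float64(151.59407984190057), 21)
```

```bash
python3 -m inch '[{"grip":0,"dp":[0,0,-12],"twist":0},{"grip":0,"dp":[0,0,-30],"twist":0},{"grip":0,"dp":[0,0,-42],"twist":0},{"grip":0,"dp":[0,0,-47],"twist":0},{"grip":0,"dp":[0,0,-51],"twist":0},{"grip":0,"dp":[0,0,-55],"twist":0},{"grip":0,"dp":[0,0,-59],"twist":0},{"grip":0,"dp":[0,0,-62],"twist":0},{"grip":0,"dp":[0,0,-65],"twist":0},{"grip":0,"dp":[0,0,-66],"twist":0}]';python3 -m inch '[{"grip":0,"dp":[0,0,-1],"twist":0},{"grip":0,"dp":[0,0,-2],"twist":0},{"grip":0,"dp":[0,0,-2],"twist":0}]'
```

```text
t: 30.9
tool_pos: [515.0, 92.9, 185.0]
orientation: [0.792, 0.611, 0.0, 0.0]
contact_force: [0.8, -2.5, 3.0]
grip_width: 0.007
finger_force: 1.6
t: 31.15
tool_pos: [514.8, 93.2, 182.8]
orientation: [0.792, 0.611, 0.0, 0.0]
contact_force: [1.8, -1.4, 2.2]
grip_width: 0.003
finger_force: 1.2
```

Lever moving at about 3 N; pressing on in small steps.

```bash
python3 -m inch '[{"grip":0,"dp":[0,0,-1],"twist":0},{"grip":0,"dp":[0,0,-2],"twist":0},{"grip":0,"dp":[0,0,-2],"twist":0}]';python3 -m inch '[{"grip":0,"dp":[0,0,-1],"twist":0},{"grip":0,"dp":[0,0,-1.5],"twist":0},{"grip":0,"dp":[0,0,-1.5],"twist":0}]'
```

```text
t: 31.4
tool_pos: [514.7, 93.2, 180.6]
orientation: [0.792, 0.611, 0.0, 0.0]
contact_force: [1.2, -1.2, 1.4]
grip_width: 0.006
finger_force: 1.1
t: 31.65
tool_pos: [514.6, 93.1, 179.2]
orientation: [0.792, 0.611, 0.0, 0.0]
contact_force: [-0.5, -2.3, 3.6]
grip_width: 0.006
finger_force: 1.6
```

```bash
python3 -m inch '[{"grip":0,"dp":[0,0,-0.7],"twist":0},{"grip":0,"dp":[0,0,-1.2],"twist":0},{"grip":0,"dp":[0,0,-1.2],"twist":0}]';python3 -m inch '[{"grip":0,"dp":[0,0,-0.5],"twist":0},{"grip":0,"dp":[0,0,-1],"twist":0},{"grip":0,"dp":[0,0,-1],"twist":0}]'
```

```text
t: 31.9
tool_pos: [514.7, 93.1, 179.0]
orientation: [0.792, 0.611, 0.0, 0.0]
contact_force: [-3.0, -3.3, 14.8]
grip_width: 0.004
finger_force: 7.2
t: 32.15
tool_pos: [514.8, 93.1, 178.7]
orientation: [0.792, 0.611, 0.001, 0.001]
contact_force: [-5.3, -3.6, 23.2]
grip_width: 0.005
finger_force: 11.8
```

```bash
python3 -m inch '[{"grip":0,"dp":[0,0,8],"twist":0},{"grip":0,"dp":[0,0,28],"twist":0},{"grip":0,"dp":[0,0,50],"twist":0},{"grip":0,"dp":[-2,-8,58],"twist":0},{"grip":0,"dp":[-7,-27,60],"twist":0},{"grip":0,"dp":[-13,-50,60],"twist":0},{"grip":0,"dp":[-19,-72,60],"twist":0},{"grip":0,"dp":[-23,-86,60],"twist":0},{"grip":0,"dp":[-23.5,-89,58],"twist":0},{"grip":0,"dp":[-23.5,-89,48],"twist":0}]' && python3 -m inch '[{"grip":0,"dp":[0,0,-12],"twist":0},{"grip":0,"dp":[0,0,-20],"twist":0},{"grip":0,"dp":[0,0,-25],"twist":0},{"grip":0,"dp":[0,0,-30],"twist":0},{"grip":0,"dp":[0,0,-34],"twist":0},{"grip":0,"dp":[0,0,-38],"twist":0},{"grip":0,"dp":[0,0,-41],"twist":0},{"grip":0,"dp":[0,0,-44],"twist":0},{"grip":0,"dp":[0,0,-45],"twist":0}]' && python3 -m inch '[{"grip":0,"dp":[0,0,-0.7],"twist":0},{"grip":0,"dp":[0,0,-1.4],"twist":0},{"grip":0,"dp":[0,0,-1.4],"twist":0}]' && python3 -m inch '[{"grip":0,"dp":[0,0,-0.5],"twist":0},{"grip":0,"dp":[0,0,-1],"twist":0},{"grip":0,"dp":[0,0,-1],"twist":0}]'
```

```text
t: 32.98
tool_pos: [491.3, 3.2, 225.4]
orientation: [0.792, 0.61, 0.001, 0.001]
contact_force: [-0.3, 0.2, -0.0]
grip_width: 0.004
finger_force: 0.0
t: 33.73
tool_pos: [491.3, 4.3, 179.8]
orientation: [0.792, 0.611, 0.0, 0.0]
contact_force: [0.8, 1.6, 2.9]
grip_width: 0.005
finger_force: 1.7
t: 33.98
tool_pos: [491.3, 4.2, 179.1]
orientation: [0.792, 0.611, 0.0, 0.0]
contact_force: [-0.3, 3.7, 6.2]
grip_width: 0.006
finger_force: 3.4
t: 34.23
tool_pos: [491.4, 4.3, 178.9]
orientation: [0.792, 0.611, 0.001, 0.0]
contact_force: [-2.6, 2.9, 17.3]
grip_width: 0.008
finger_force: 8.6
```

```bash
python3 -m inch '[{"grip":0,"dp":[0,0,-0.6],"twist":0},{"grip":0,"dp":[0,0,-0.8],"twist":0},{"grip":0,"dp":[0,0,8],"twist":0},{"grip":0,"dp":[0,0,30],"twist":0},{"grip":0,"dp":[0,0,60],"twist":0},{"grip":0,"dp":[-2,-8,90],"twist":0},{"grip":0,"dp":[-7,-27,110],"twist":0},{"grip":0,"dp":[-13,-50,120],"twist":0},{"grip":0,"dp":[-18,-68,122],"twist":0},{"grip":0,"dp":[-19,-72,122],"twist":0}]' && python3 -m inch '[{"grip":0,"dp":[0,0,0],"twist":0},{"grip":0,"dp":[0,0,0],"twist":0}]'
python3 - <<'E'
from h import *
o=robot.get_obs();print(o['tool_pos'],np.array(o['contact_force']).round(1))
c,im,D=snap('wrist','w18'); W=cloud(c,D); snap('top','t18');snap('scene','s18')
y=np.array([.254,.967]); x=np.array([.967,-.254]); L=(W[...,:2]-[503,48.6])@np.stack([x,y],1)
def z(a,b,r=3): 
    m=(abs(L[...,0]-a)<r)&(abs(L[...,1]-b)<r); Z=W[m][:,2]; return (np.nanpercentile(Z,[10,50,90]).round(1) if m.any() else None), int(m.sum())
for p in [(60,0),(-60,0),(40,50),(-40,50),(40,-50),(-40,-50),(0,36),(0,46),(0,58),(0,-36),(0,-46),(0,-58),(0,0),(14,100),(-14,100),(14,-100),(-14,-100)]: print(p,z(*p))
E
```

```text
t: 35.07
tool_pos: [471.5, -69.8, 300.4]
orientation: [0.792, 0.61, -0.0, 0.001]
contact_force: [-0.0, 0.1, -0.9]
grip_width: 0.004
finger_force: 0.0
t: 35.23
tool_pos: [472.0, -67.7, 299.2]
orientation: [0.792, 0.611, -0.0, -0.0]
contact_force: [-0.2, 0.3, -0.2]
grip_width: 0.003
finger_force: 0.0
[471.97244385 -67.6791097  299.22015069] [-0.2  0.3 -0.2]
(60, 0) (array([151.5, 152.5, 153.5]), 57)
(-60, 0) (array([151.4, 152.5, 153.6]), 58)
(40, 50) (None, 0)
(-40, 50) (None, 0)
(40, -50) (array([150.2, 152.2, 153.1]), 45)
(-40, -50) (array([151.3, 152.3, 153.2]), 47)
(0, 36) (None, 0)
(0, 46) (None, 0)
(0, 58) (None, 0)
(0, -36) (array([165.4, 166.3, 167.4]), 56)
(0, -46) (array([166.1, 166.8, 167.4]), 49)
(0, -58) (array([164.5, 165.2, 166.2]), 48)
(0, 0) (array([193.5, 194.5, 195.4]), 73)
(14, 100) (None, 0)
(-14, 100) (None, 0)
(14, -100) (array([386.2, 387.4, 389.9]), 499)
(-14, -100) (array([386. , 387.2, 389.9]), 480)
```

```bash
python3 - <<'E'
from h import *
y=np.array([.254,.967]); x=np.array([.967,-.254])
for t in ['s18','t18','s17','s15']:
    c,im,D=load(t); W=cloud(c,D); L=(W[...,:2]-[503,48.6])@np.stack([x,y],1)
    for s in (1,-1):
        m=(abs(L[...,0])<8)&(s*L[...,1]>34)&(s*L[...,1]<50)&(W[...,2]>140)&(W[...,2]<215); Z=W[m][:,2]
        print(t,s,len(Z),np.percentile(Z,[50,85,100]).round(0) if len(Z) else '')
# bystanders: image change start -> now
a=load('scene1')[1].astype(int); b=load('s18')[1].astype(int)
for n,(u,v) in dict(bottle=(285,147),vial=(404,231),meter=(270,296),jar=(192,318),flask=(360,256)).items():
    print(n,abs(a-b)[v-16:v+17,u-24:u+25].mean().round(1))
a=load('top1')[1].astype(int); b=load('t18')[1].astype(int)
for n,(u,v) in dict(bottle=(177,293),vial=(142,140),meter=(275,137),jar=(337,137),flask=(191,138)).items():
    print(n,abs(a-b)[v-10:v+11,u-12:u+13].mean().round(1))
E
```

```text
s18 1 36 [166. 168. 170.]
s18 -1 36 [166. 168. 169.]
t18 1 31 [166. 168. 172.]
t18 -1 21 [167. 168. 172.]
s17 1 50 [165. 184. 187.]
s17 -1 42 [154. 185. 188.]
s15 1 0 
s15 -1 0 
bottle 28.8
vial 12.3
meter 5.6
jar 5.2
flask 12.8
bottle 16.1
vial 16.2
meter 14.0
jar 13.3
flask 17.7
```

```bash
python3 -c "
from workcell import robot
print(robot.hand_in())"
```

```text
the job is handed in; nothing more can be done
None
```

I handed the job in at about 35 s, with all eight stones in one layer and some in every quarter, the scoop flat on the counter, and the lid level on the rim with both levers flat; the arm never went near the bystanders, though my before/after image check on them was inconclusive.

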